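Switch on the round battery light

TASK

Switch on the round battery light on the desk: nudge the small ridge of the slide switch on its top across the click stop to the opposite end of its slot, the end nearer the small round lens, so that it stays there. Leave the switch of the rectangular hub as it is.

Things in the scene. Friction and masses are not known exactly. Their poses are not given: they have to be found in the camera images.
- light: Round white plastic battery light, a disc 124 mm across, 30 mm high, stuck to the desk, pale band round its side. Origin: centre of its underside, z up. Its top (30 mm up) is flat but for the switch ridge. In the middle of the top a flush grey slot, 52 x 26 mm, long side along x; +x points to a small round frosted lens, flush in the top 43 mm from the centre.
- light_switch (a joint): Slide switch in the light's top, m: 0 off, 0.014 on, grows along the light's +x. Black flush plate, across it a ridge 9 (x) x 20 (y) mm, 7 mm above the top. Ridge centre in the light's frame: x = value - 0.007, y = 0, crest z = 0.037. Click stop: about 4 N to start, falls to under 1 N at mid travel, past about 0.009 it snaps on to the end by itself and stays.
- hub: Rectangular white plastic hub, 130 x 90 x 30 mm, stuck to the desk, four sockets in one long side, the same slide switch in the middle of its top. Origin: centre of its underside; x along its 130 mm side and its slot, z up. Not to be operated.
- hub_switch (a joint): Slide switch of the hub, same sizes and values as the light's. It starts at 0, the -x end of its slot, and must stay there.
Mind the look-alikes: they are no part of the job. What is shaped like the light but green or pink is not meant.

How it is judged:
By the outcome, as a careful person would: the job done as asked, in the order asked, and still so for the second after the job is handed in, with the robot touching nothing.
It also fails if it takes over 24 s, if anything falls off the work surface, if the arm or the gripper's body presses on something with over 40 N, if the wrist force passes 120 N, or if a joint passes its speed limit or range.

ROBOT

A 7-joint arm with a two-finger parallel gripper is mounted at the origin on the work surface; the furniture and walls round the work are solid. World frame = base frame: x ahead of the robot, y to its left, z up, the work surface at z = 0. Lengths are in mm, angles in rad, forces in N, time in s.
With the tool pointing down it reaches from about 400 to 925 mm from the base axis. Payload 4.1 kg.
Tool frame: the origin (TCP) lies midway between the tips of the shut fingers; the grasp point (between the pads) lies 19 mm behind it; z points along the fingers, y is the line along which they close (so a half turn about z gives the same grasp; the last joint's range is limited). The gripper opens to 85 mm and grips with 20 to 120 N. Pads are 22 mm wide; open, the fingers measure 114 mm over their backs; the gripper's body (76 mm by 85 mm) begins 54 mm behind the grasp point. The pads swing forward as they close: fully open they stand 13 mm farther back than shut.
Start: joints at [1.026, 0.398, 0.045, 1.537, -0.019, 1.207, -0.051], TCP at [280.307, -586.491, 231.347] pointing down, gripper open.
Joint ranges: [-2.82, 2.82], [-0.49, 2.23], [-1.37, 1.46], [0, 2.46], [-1.36, 4.5], [0.23, 2], [-2.94, 2.94]. Speed limits (rad/s): [2.57, 2.57, 3.14, 3.14, 3.14, 3.14, 3.14].

INTERFACE

Orientations are given as [roll, pitch, yaw] about the fixed x, y, z axes, in that order (R = Rz(yaw) Ry(pitch) Rx(roll)).
In Python, from workcell import state, grab_frame, get_calibration, sign_off gives the robot as it stands. The module is installed in compiled form; this text tells all that it offers.
- The arm moves only by the tool send_rows, never from a script. Its argument "steps" is text: rows parted by semicolons, each of 4 numbers parted by spaces: the shift along the tool's x, y, z in mm, then the turn about the tool's z in rad. In form: tx ty tz twist; .... A call has 1 to 10 rows; each row is the pose to reach, as a shift and turn from the pose commanded when the call began, along the tool's axes at that moment; what a row does not reach only later rows make up. A row lasts 1/8 s, in which the tool goes at most 62.5 mm and 10.7 degrees, less where a joint would pass 70% of its speed; a pose out of reach is approached as far as the arm can. A call with a gripper value outside its range is refused whole. "jaw" is the closure in counts, from 0 (fully open) to 255 (shut), set as the call begins (left out, the last holds). The fingers move at their own pace and stop on an object; the grip force is fixed at half the most. Time passes only in rows, so rows that repeat a pose let the fingers close. It gives the time, the measured TCP pose, the force and the opening at its end, in the units of the state.
- state(): the state, without advancing time (a new reading comes with each control period).
- grab_frame(name): name is "scene" or "top"; returns the picture (480x640x3 uint8, red, green, blue); there is no depth.
- get_calibration(name): a dict with "fx", "fy", "cx", "cy" (pixels), "pose" (4x4, takes a point from camera to world coordinates). Camera axes: x right, y down, z forward; pixel columns grow to the right and rows downward; lengths in mm; the calibration is good to about 2 mm. A picture is of the moment at which its call begins. get_calibration takes no time and is no camera call.
- sign_off(): hands the job in, once; it reports no verdict.
The state is a dict: "time_s": time; "joint_positions": joint angles; "qvel": joint speeds; "joint_torque": joint torques, N m; "tool_pos": TCP position; "orientation": TCP orientation; "ft_force": force on the tool from outside, world axes, zero at the start; "torque": the same for the moment, N m; "width": finger opening in mm.
Only numpy, scipy, OpenCV 4.12 (cv2) and the standard library are available. Lean on these libraries where they do the work, as an engineer would, in place of code of your own. Each camera call takes 0.05 s, during which the arm holds its last target. There are 200 camera calls.

## Working session

There is one attempt and no reset: what is moved stays moved. The work goes in short steps, Python scripts to look and compute and a tool call to move; the robot and the scene stay as the last step left them, time stands still between calls to the robot, and variables do not carry over. Pictures are saved under pics/ and viewed, on a budget of 10 in all, crops included, one or two more only if the job needs it, and the job is handed in when it is done.

Besides the shell and the picture viewer there is one more tool, called after "Emit:" by a JSON object that holds its "op" and its "data". send_rows: Moves the arm, as the interface text tells. Its arguments: {"type":"object","properties":{"steps":{"type":"string"},"jaw":{"type":"number"}},"required":["steps"]}

```bash
mkdir -p pics
python3 - <<'E'
from workcell import *
import cv2,numpy as np
print(state())
for n in("scene","top"):
    cv2.imwrite(f"pics/{n}0.png",grab_frame(n)[:,:,::-1]); c=get_calibration(n); print({k:np.round(v,3).tolist() for k,v in c.items()})
E
```

```text
{'time_s': 0.0, 'joint_positions': array([ 1.02599561,  0.39920165,  0.04506418,  1.53788721, -0.01871129,
        1.20688937, -0.05069905]), 'qvel': array([ 0.00168737,  0.00256911, -0.00067449, -0.00106379, -0.00101563,
       -0.00221529, -0.00010249]), 'joint_torque': array([ 3.54412350e-04, -4.75129044e+01,  1.36488073e+00, -2.54220790e+01,
        1.15229559e-02,  9.39439866e-03, -2.42460345e-05]), 'tool_pos': array([ 279.99927297, -585.89670929,  230.25462878]), 'orientation': array([-3.13963390e+00,  1.37371677e-04,  4.45881787e-01]), 'ft_force': array([ 0.53110002,  0.4936938 , -0.6554589 ]), 'torque': array([0.00764446, 0.03078782, 0.01192282]), 'width': 85.45072794925865}
{'fx': 600.029, 'fy': 600.029, 'cx': 321.054, 'cy': 231.604, 'pose': [[-0.672, 0.606, -0.424, 806.167], [0.74, 0.552, -0.384, 322.29], [0.001, -0.573, -0.82, 785.947], [0.0, 0.0, 0.0, 1.0]]}
{'fx': 520.074, 'fy': 520.074, 'cx': 319.041, 'cy': 228.222, 'pose': [[0.021, -0.999, 0.035, 398.439], [-1.0, -0.02, 0.019, -37.471], [-0.018, -0.035, -0.999, 885.794], [0.0, 0.0, 0.0, 1.0]]}
```

View pics/top0.png

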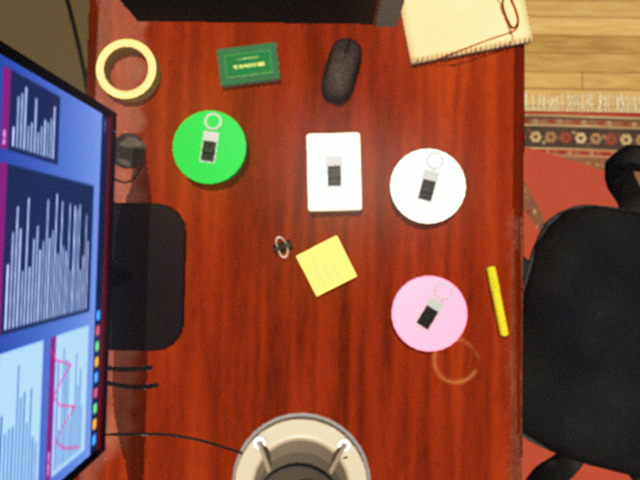

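View pics/scene0.png

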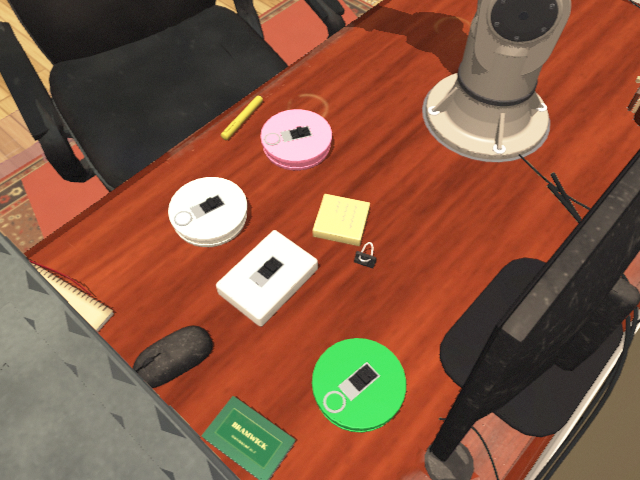

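The white light is in the top image at about (428,186), with its lens at about (434,160). The black switch plate is at the end of the slot away from the lens. I'll measure it next.

```bash
cat > h.py <<'E'
import numpy as np,cv2
from workcell import *
def p2w(n,u,v,z):
    c=get_calibration(n);T=np.array(c["pose"]);d=T[:3,:3]@[(u-c["cx"])/c["fx"],(v-c["cy"])/c["fy"],1]
    return T[:3,3]+d*(z-T[2,3])/d[2]
def w2p(n,p):
    c=get_calibration(n);T=np.array(c["pose"]);q=T[:3,:3].T@(np.array(p)-T[:3,3])
    return q[0]/q[2]*c["fx"]+c["cx"],q[1]/q[2]*c["fy"]+c["cy"]
E
python3 - <<'E'
from h import *
out=[]
for n,(u,v),r in(("top",(428,186),48),("scene",(208,210),50)):
    im=cv2.imread(f"pics/{n}0.png")
    m=(im.min(2)>(190)).astype(np.uint8)
    m[:v-r]=0;m[v+r:]=0;m[:,:u-r]=0;m[:,u+r:]=0
    cs,_=cv2.findContours(m,cv2.RETR_EXTERNAL,cv2.CHAIN_APPROX_NONE);c=max(cs,key=cv2.contourArea)
    W=np.array([p2w(n,*q[0],30)[:2] for q in c]);e=cv2.minEnclosingCircle(W.astype(np.float32))
    print(n,"circle",e,cv2.fitEllipse(W.astype(np.float32)))
    # rectified views at z=30, 0.25mm... 3px/mm centred at top-camera circle
    if n=="top": C=np.array(e[0])
    g=np.arange(-70,70,1/2.8)
    X,Y=np.meshgrid(g,g)  # X-> -y world (right), Y-> -x (down)
    P=np.array([[w2p(n,(C[0]-y,C[1]-x,30)) for x in g] for y in g],np.float32)
    out.append(cv2.remap(im,P[:,:,0],P[:,:,1],cv2.INTER_CUBIC))
cv2.imwrite("pics/rect.png",np.hstack(out)); print(C,out[0].shape)
E
```

```text
top circle ((501.88970947265625, -198.46444702148438), 62.20105743408203) ((501.8998107910156, -198.26205444335938), (122.33041381835938, 122.62837219238281), 0.46700164675712585)Traceback (most recent call last):
  File "<stdin>", line 14, in <module>
  File "h.py", line 7, in w2p
    c=get_calibration(n);T=np.array(c["pose"]);q=T[:3,:3].T@(np.array(p)-T[:3,3])
ValueError: time passes only in moves, steps and waits
```

```bash
cat > h.py <<'E'
import numpy as np,cv2
from workcell import *
CAL={n:get_calibration(n) for n in("top","scene")}
def p2w(n,u,v,z):
    c=CAL[n];T=np.array(c["pose"]);d=T[:3,:3]@[(u-c["cx"])/c["fx"],(v-c["cy"])/c["fy"],1]
    return T[:3,3]+d*(z-T[2,3])/d[2]
def w2p(n,p):
    c=CAL[n];T=np.array(c["pose"]);q=T[:3,:3].T@(np.array(p)-T[:3,3])
    return q[0]/q[2]*c["fx"]+c["cx"],q[1]/q[2]*c["fy"]+c["cy"]
def rect(n,im,C,z=30,s=2.8):
    g=np.arange(-70,70,1/s)  # right = -y, down = -x
    P=np.array([[w2p(n,(C[0]-y,C[1]-x,z)) for x in g] for y in g],np.float32)
    return cv2.remap(im,P[:,:,0],P[:,:,1],cv2.INTER_CUBIC)
E
python3 - <<'E'
from h import *
C=np.array([501.9,-198.3])
out=[]
for n,(u,v),r in(("top",(428,186),48),("scene",(208,208),50)):
    im=cv2.imread(f"pics/{n}0.png")
    o=rect(n,im,C); out.append(o)
    m=(o.min(2)>190).astype(np.uint8)
    cs,_=cv2.findContours(m,cv2.RETR_EXTERNAL,cv2.CHAIN_APPROX_NONE);c=max(cs,key=cv2.contourArea)
    (a,b),ax,t=cv2.fitEllipse(c);print(n,"centre",C-(np.array([b,a])/2.8-70),np.array(ax)/2.8)
    # grey slot+black plate, and black plate only
    mid=np.zeros(o.shape[:2],np.uint8);cv2.circle(mid,(196,196),100,1,-1)
    for th in(205,110):
        k=((o.max(2)<th)&(mid>0)).astype(np.uint8)
        cs,_=cv2.findContours(k,cv2.RETR_EXTERNAL,cv2.CHAIN_APPROX_NONE);c=max(cs,key=cv2.contourArea)
        (a,b),wh,t=cv2.minAreaRect(c);print(" th",th,C-(np.array([b,a])/2.8-70),np.array(wh)/2.8,t)
cv2.imwrite("pics/rect.png",np.hstack(out))
print(out[0].shape)
E
```

```text
top centre [ 501.85563507 -198.29758039] [123.46430097 123.79503523]
 th 205 [ 495.36823011 -197.09729135] [22.50967434 35.1713671 ] 13.671307563781738
 th 110 [ 495.1233429  -197.10418505] [18.83009366 30.25308881] 14.470293045043945
scene centre [ 501.96461007 -196.13769335] [120.7724435  131.18560791]
 th 205 [ 492.39368722 -198.64663609] [26.41905648 36.12048285] 14.03624439239502
 th 110 [ 492.17627672 -198.71151864] [23.55982372 33.14895902] 13.570433616638184
(392, 392, 3)
```

View pics/rect.png

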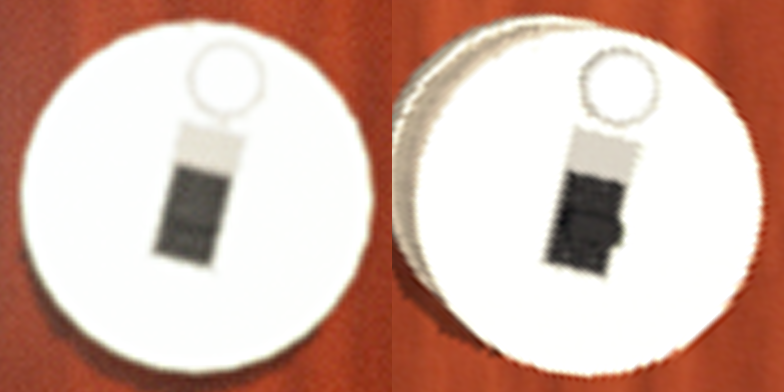

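The lens is at rectified pixel (227,78) and the disc centre at (196,196). That puts the light's centre at about (502,-198), with its +x at a yaw of about -0.25 rad. The black plate is at (495,-197), so the switch is off, and the measured diameter of 123.6 mm matches the given 124. I'll shut the fingers, approach 100 mm up behind the ridge, and turn the tool x to the light's x.

Emit:
{"op": "send_rows", "data": {"steps": "40 -32 0 0.1; 80 -65 0 0.2; 120 -97 0 0.3; 160 -130 0 0.4; 200 -162 0 0.5; 240 -195 0 0.6; 280 -227 20 0.65; 315 -255 60 0.696; 341 -277 100 0.696; 341 -277 131 0.696", "jaw": 255}}

```text
time_s: 1.35
tool_pos: [469.1, -185.7, 98.6]
orientation: [-3.14, 0.001, -0.244]
ft_force: [0.1, -0.1, 0.2]
width: 0.1
```

Emit:
{"op": "send_rows", "data": {"steps": "0 0 0 0; 0 0 0 0"}}

```text
time_s: 1.6
tool_pos: [469.0, -190.4, 101.3]
orientation: [3.141, -0.002, -0.251]
ft_force: [-0.4, -0.1, 0.5]
width: -0.0
```

Run:
```python
from h import *
im=[cv2.resize(grab_frame(n)[y:y+220,x:x+280,::-1],(400,314),interpolation=cv2.INTER_CUBIC) for n,x,y in(("top",300,80),("scene",80,80))]
cv2.imwrite("pics/a.png",np.hstack(im)); s=state();print(s["time_s"],s["tool_pos"],s["orientation"],s["ft_force"],s["width"])
```

```text
1.7 [ 469.48710117 -190.57568427  101.84429827] [ 3.14108154e+00 -3.04226596e-03 -2.51500026e-01] [ 0.15388162  0.82732742 -0.23904098] -0.04299514498686756
```

View pics/a.png

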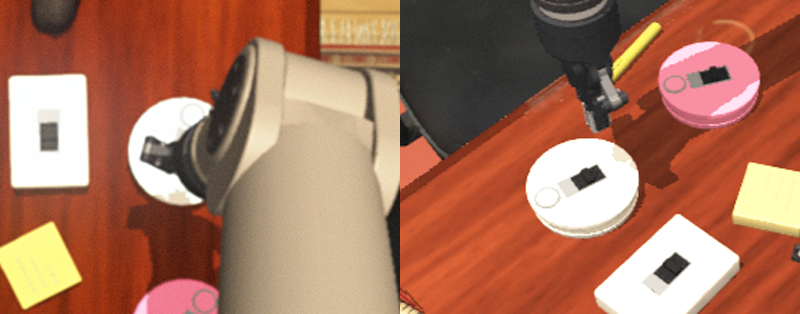

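The fingers are shut and the tool hangs above the light on the far side of the ridge from the lens, with the ridge still at the off end. I'll descend with the tips about 3 mm above the top.

Emit:
{"op": "send_rows", "data": {"steps": "0 0 20 0; 0 0 40 0; 0 0 55 0; 0 0 62 0; 0 0 67 0; 0 0 67 0; 0 0 67 0"}}

```text
time_s: 2.58
tool_pos: [468.9, -189.7, 33.7]
orientation: [3.141, -0.001, -0.25]
ft_force: [-0.0, 0.3, -0.3]
width: -0.2
```

Emit:
{"op": "send_rows", "data": {"steps": "2 0 0 0; 4 0 0 0; 6 0 0 0; 8 0 0 0; 10 0 0 0; 12 0 0 0; 12 0 0 0"}}

```text
time_s: 3.45
tool_pos: [479.3, -192.3, 33.1]
orientation: [3.142, 0.002, -0.25]
ft_force: [-2.3, 0.0, 2.0]
width: 0.1
```

Run:
```python
from h import *
im=grab_frame("scene")[150:270,140:300,::-1]
cv2.imwrite("pics/b.png",cv2.resize(im,None,fx=4,fy=4,interpolation=cv2.INTER_CUBIC)); s=state();print(s["time_s"],s["tool_pos"],s["ft_force"])
```

```text
3.5 [ 479.31363731 -192.28981921   33.10430886] [-2.62181467  0.43967898  1.97927014]
```

View pics/b.png

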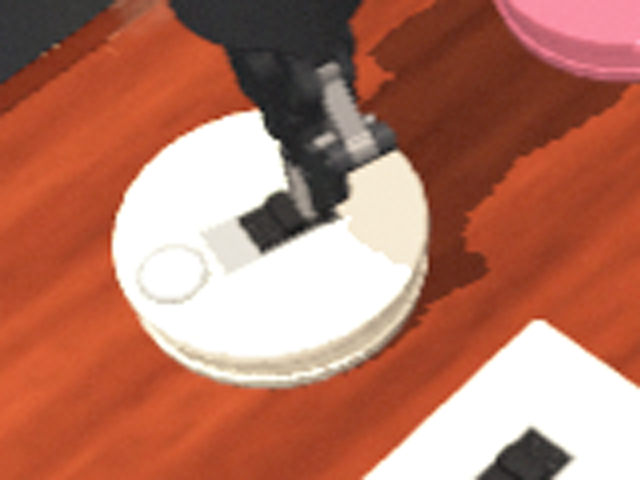

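The tips rest against the ridge from the rear with about 2.6 N, as planned. I'll push it forward.

Emit:
{"op": "send_rows", "data": {"steps": "2 0 0 0; 4 0 0 0; 6 0 0 0; 8 0 0 0; 10 0 0 0; 12 0 0 0; 12 0 0 0"}}

```text
time_s: 4.38
tool_pos: [492.2, -195.6, 33.4]
orientation: [3.142, -0.001, -0.25]
ft_force: [0.5, 0.9, -0.0]
width: 0.1
```

Run:
```python
from h import *
im=grab_frame("scene")[150:270,140:300,::-1]
cv2.imwrite("pics/c.png",cv2.resize(im,None,fx=4,fy=4,interpolation=cv2.INTER_CUBIC)); s=state();print(s["time_s"],s["tool_pos"],s["ft_force"])
```

```text
4.425 [ 491.94935255 -195.51168782   33.33624794] [ 0.04501151 -0.02678835  0.71809425]
```

View pics/c.png

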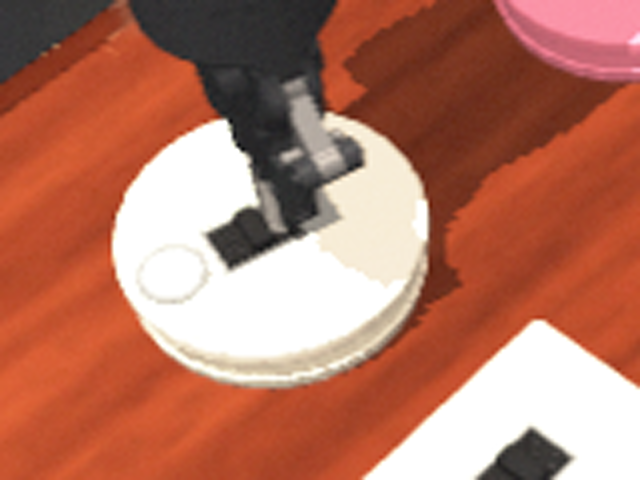

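The plate is now at the lens end of the slot, with grey showing only at the rear, and the force is zero, so it has snapped over. I'll back off, lift and check.

Emit:
{"op": "send_rows", "data": {"steps": "-4 0 0 0; -6 0 -5 0; -8 0 -25 0; -12 0 -60 0; -20 0 -100 0; -50 0 -110 0; -90 0 -110 0; -130 0 -110 0; -130 0 -110 0; -130 0 -110 0"}}

```text
time_s: 5.68
tool_pos: [366.8, -163.6, 144.0]
orientation: [3.141, -0.002, -0.25]
ft_force: [-0.3, -0.2, 0.2]
width: 0.2
```

Run:
```python
from h import *
im=grab_frame("scene")[150:330,140:360,::-1]
cv2.imwrite("pics/d.png",cv2.resize(im,None,fx=3,fy=3,interpolation=cv2.INTER_CUBIC)); s=state();print(s["time_s"],s["tool_pos"],s["ft_force"])
```

```text
5.725 [ 367.13468865 -163.55462903  143.87677572] [ 0.36896818 -0.20950254  1.61723506]
```

View pics/d.png

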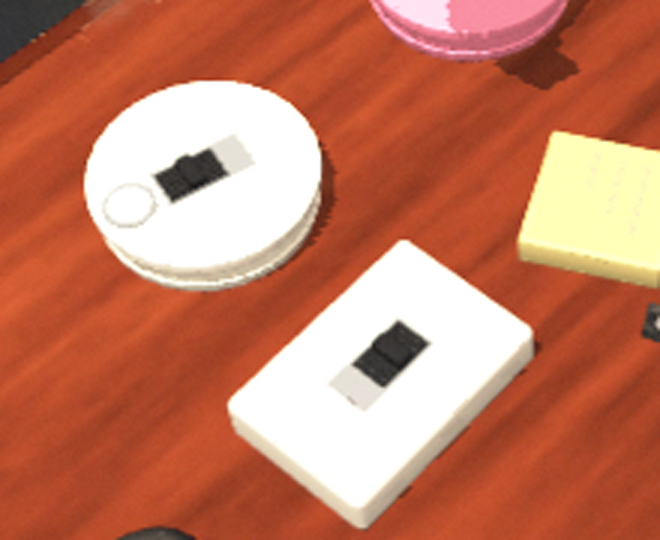

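The light's switch (190,172) is at the lens end and stays there. The hub's switch (390,352) is unchanged, and the tool is clear.

```bash
python3 -c "
from workcell import *
print(sign_off())"
```

```text
the job is handed in; nothing more can be done
None
```

The white round light is switched on. I pushed its switch ridge with the shut fingertips, across the click stop to the end of the slot nearer the lens, where it snapped over.

- **Light:** after the tool had backed off and lifted clear, the last picture showed the plate still at the lens end, with grey slot only behind it.
- **Hub:** its switch still sits at the end of its slot where it started. The fingers never went near it.
- **Limits:** the job took 5.7 s of the 24 s. The highest force I read was about 3.5 N, though I only read it at stops, not during the push itself.
- **Disagreements:** the two cameras differed by about 2 mm on where the light's centre is, which is within the stated calibration error. No check failed.

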